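# Varnish bottle into its bench stand

### The job

Stand the varnish bottle upright in the middle-sized of the three black ring stands, the one that fits it (the small one is too tight, the wide one too loose). Lower it right down to the stand's floor before you let go of it.

Things in the scene. Friction and masses are not known exactly. Their poses are not given: they have to be found in the camera images.
- bottle: amber varnish bottle, upright on the bench, 140 mm tall, about 0.13 kg. Round body 50 mm in diameter with a flat shoulder at 96 mm; above it white cap and nozzle, to be gripped as one upright cylinder 24 mm in diameter up to 140 mm (the nozzle looks thinner). Grip this part from above, some 120 mm over the underside. Origin: centre of the underside; z up along the bottle.
- stand_mid: middle-sized black ring stand, where the bottle belongs: fixed to the bench, 42 mm high, round well 66 mm in diameter (mouth flared by 5 mm all round over the top 8 mm), wall 7 mm, floor 6 mm above the bench; two low screw lugs. Origin: centre of its underside on the bench; z up along the well, x through the lugs.
- stand_wide: the wide black ring stand, same shape and height, well 92 mm in diameter; fixed; the wrong one. Origin: centre of its underside.
- stand_small: the small black ring stand, same shape and height, well 36 mm in diameter; fixed; the wrong one. Origin: centre of its underside.
There are look-alikes about, which are no part of the job. What is meant by the bottle is not purple or red, and is the larger of those in its own colour.

How it is judged:
On the way:
1. the bottle, still held, stands over the middle stand's floor, no more than 15 mm above it (z of bottle in the frame of stand_mid below 0.021 m and horizontal distance between bottle and stand_mid below 0.015 m and contact force between the fingers and bottle above 0.3 N), for 0.05 s.
At the end, for the whole second after the job is handed in: The bottle stands at rest in the well of the middle-sized stand: its underside within 5 mm of the well's floor and within 12 mm of its axis, upright within 10 degrees (horizontal distance between bottle and stand_mid below 0.012 m and z of bottle in the frame of stand_mid below 0.011 m and angle between bottle's own z axis and vertical below 0.17 rad and linear speed of bottle below 0.03 m/s); the robot touches nothing.
It also fails if it takes over 32 s, if anything falls off the work surface, if the arm or the gripper's body presses on something with over 40 N, if the wrist force passes 120 N, or if a joint passes its speed limit or range.

### The arm

A 7-joint arm with a two-finger parallel gripper is mounted at the origin on a cart in front of the work surface, level with it; the furniture and walls round the work are solid. World frame = base frame: x ahead of the robot, y to its left, z up, the work surface at z = 0. Lengths are in m, angles in rad, forces in N, time in s.
With the tool pointing down it reaches from about 0.4 to 0.85 m from the base axis. Payload 10.4 kg.
Tool frame: the origin (TCP) lies between the finger pads; the fingertips stand 17 mm ahead of it and the grasp point (between the pads) lies 2 mm behind it; z points along the fingers, y is the line along which they close (so a half turn about z gives the same grasp; the last joint's range is limited). The gripper opens to 85 mm and grips with 20 to 120 N. Pads are 22 mm wide; open, the fingers measure 114 mm over their backs; the gripper's body (76 mm by 85 mm) begins 54 mm behind the grasp point. The pads swing forward as they close: fully open they stand 13 mm farther back than shut.
Start: joints at [-1.309, 0.332, -0.065, 1.46, 0.022, 1.35, -0.088], TCP at [0.176, 0.6, 0.248] pointing down, gripper open.
Joint ranges: [-2.6, 2.6], [-0.5, 2.12], [-1.47, 1.34], [0.16, 2.42], [-1.27, 4.41], [0.06, 2.06], [-2.6, 2.6]. Speed limits (rad/s): [2.22, 2.22, 2.79, 2.79, 3.14, 3.14, 3.14].

### API

Orientations are given as a unit quaternion [x, y, z, w].
In Python, from bench import bot, vision gives the robot as it stands.
- The arm moves only by the tool play_rows, never from a script. Its argument "motion" is a list that holds one entry, the list of rows, each a list of 5 numbers: the finger opening in mm, from 0 to 85.4, then the shift along the tool's x, y, z in mm, then the turn about the tool's z in degrees. In form: [[[jaw, tx, ty, tz, roll], ...]]. A call has 1 to 5 rows; each row shifts and turns the commanded pose from where the row before left it, along the tool's axes as they then stand; what a row does not reach is not made up. A row lasts 1/8 s, in which the tool goes at most 62.5 mm and 10.7 degrees, less where a joint would pass 70% of its speed; a pose out of reach is approached as far as the arm can. A call with a gripper value outside its range is refused whole. The fingers move at their own pace and stop on an object; the grip force is fixed at half the most. Time passes only in rows, so rows that do not move let the fingers close. It gives the time, the measured TCP pose, the force, the opening and the grip force at its end, in the units of the state.
- bot.get_state(): the state, without advancing time (a new reading comes with each control period).
- vision.snapshot(name): name is "scene" or "top"; returns a dict with "frame" (420x560x3 uint8, blue, green, red), "range_z" (420x560 float32, m along the optical axis (not along the pixel's ray), 0 where there is no reading), "K" (3x3 intrinsics, pixels), "distortion" ([k1, k2, p1, p2, k3] as OpenCV has them; the pictures are not rectified), "R" (3x3) and "t" (3): a world point X has camera coordinates R X + t. Camera axes: x right, y down, z forward; pixel columns grow to the right and rows downward; lengths in m; the calibration is good to about 2 mm. A picture is of the moment at which its call begins.
- bot.sign_off(): hands the job in; it is judged then, once.
The state is a dict: "time_s": time; "qpos": joint angles; "dq": joint speeds; "tau": joint torques, N m; "ee_pos": TCP position; "tcp_rot": TCP orientation; "wrist_force": force on the tool from outside, world axes, zero at the start; "moment": the same for the moment, N m; "grip_width": opening from 0.0 (shut) to 1.0 (fully open); "grasp_force": force on a finger pad.
Only numpy, scipy, OpenCV 4.12 (cv2) and the standard library are available. Lean on these libraries where they do the work, as an engineer would, in place of code of your own. Each camera call takes 0.05 s, during which the arm holds its last target. There are 200 camera calls.

## Working session

There is one attempt and no reset: what is moved stays moved. The work goes in short steps, Python scripts to look and compute and a tool call to move; the robot and the scene stay as the last step left them, time stands still between calls to the robot, and variables do not carry over. Pictures are saved under pics/ and viewed, at most 10 in all, crops included, and the job is handed in when it is done.

Besides the shell and the picture viewer there is one more tool, called after "Emit:" as a command line: name --argument value ..., lists and objects as JSON in quotes. play_rows: Moves the arm, as the interface text tells. Its arguments: {"type":"object","properties":{"motion":{"type":"array"}},"required":["motion"]}

```bash
mkdir -p pics; ls
python3 - <<'E'
from bench import bot, vision
import cv2,numpy as np
s=bot.get_state(); print(s)
for n in("scene","top"):
    d=vision.snapshot(n); cv2.imwrite(f"pics/{n}0.png",d["frame"]); np.savez(f"{n}0.npz",**d); print(n,d["K"],d["distortion"],d["R"],d["t"])
E
```

```text
pics
{'time_s': 0.0, 'qpos': array([-1.30857681,  0.33287068, -0.06470596,  1.46096282,  0.02158681,
        1.34987874, -0.08850274]), 'dq': array([-5.24906257e-04,  7.50031032e-04, -8.12383684e-04, -1.42674482e-03,
       -1.84189445e-04, -3.93095253e-05, -9.15198426e-04]), 'tau': array([-5.94479006e-04, -6.25446081e+01,  4.86305309e-02, -3.91602695e+01,
        1.61307055e-02,  9.89294291e-03, -7.49626196e-06]), 'ee_pos': array([0.17551223, 0.5994808 , 0.2475064 ]), 'tcp_rot': array([ 1.41918244e-01,  9.89878126e-01, -7.08300813e-04, -7.55805066e-05]), 'wrist_force': array([-0.64364881,  0.52492766, -0.36929796]), 'moment': array([ 0.00948909, -0.0064189 ,  0.00556211]), 'grasp_force': 0.0, 'grip_width': 0.9997731049837922}
scene [[459.54899244   0.         275.98572668]
 [  0.         459.54899244 203.46000229]
 [  0.           0.           1.        ]] [0.01889449 0.         0.         0.         0.        ] [[ 0.56191915 -0.82696953  0.01919   ]
 [-0.40732403 -0.29681587 -0.86370566]
 [ 0.71995417  0.47751621 -0.50363109]] [-0.26067733  0.2744976   0.77997499]
top [[438.78151995   0.         279.26450755]
 [  0.         438.78151995 213.36742151]
 [  0.           0.           1.        ]] [-0.02153866  0.          0.          0.          0.        ] [[ 0.02192262 -0.99975912 -0.00105   ]
 [-0.98467434 -0.02141006 -0.17308396]
 [ 0.17301978  0.00482836 -0.98490651]] [0.09001949 0.58296716 1.16514295]
```

View pics/scene0.png

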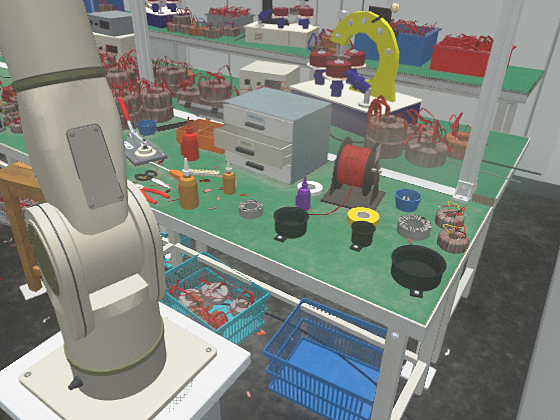

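View pics/top0.png

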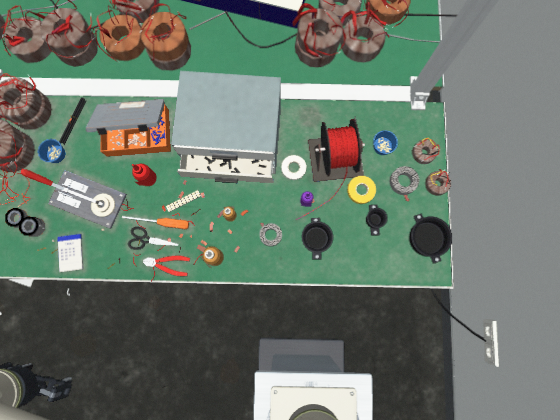

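The larger amber bottle is at top (212,256) and scene (188,190). The mid stand is at top (317,236) and scene (291,220), with the small stand at top (376,218) and the wide one at top (430,236). A smaller amber look-alike is at top (228,213).

```bash
cat > h.py <<'E'
import cv2,numpy as np
def cloud(d):
    h,w=d["range_z"].shape
    uv=np.stack(np.meshgrid(np.arange(w),np.arange(h)),-1).reshape(-1,1,2).astype(np.float64)
    r=cv2.undistortPoints(uv,d["K"],d["distortion"]).reshape(h,w,2)
    z=d["range_z"]
    c=np.dstack([r*z[...,None],z]); 
    return (c-d["t"])@d["R"], r      # R^T (c-t)
def plane(d,uv,zp):
    r=cv2.undistortPoints(np.array(uv,float).reshape(-1,1,2),d["K"],d["distortion"]).reshape(-1,2)
    ray=np.c_[r,np.ones(len(r))]@d["R"]; o=-d["R"].T@d["t"]
    return o+ray*((zp-o[2])/ray[:,2])[:,None]
def circ(p):
    A=np.c_[2*p,np.ones(len(p))]; s=np.linalg.lstsq(A,(p**2).sum(1),rcond=None)[0]
    return s[:2],np.sqrt(s[2]+s[:2]@s[:2])
E
python3 - <<'E'
from h import *
for n,bb,sb in(("top",(190,235,236,275),(295,210,340,262)),("scene",(170,150,206,215),(265,200,315,245))):
    d=np.load(n+"0.npz"); P,_=cloud(d)
    def box(b): return P[b[1]:b[3],b[0]:b[2]].reshape(-1,3), d["frame"][b[1]:b[3],b[0]:b[2]].reshape(-1,3).astype(int)
    p,f=box(bb)
    for lo,hi in((.02,.09),(.09,.1),(.1,.118),(.118,.15)):
        m=(p[:,2]>lo)&(p[:,2]<hi); q=p[m]
        if len(q)>2: print(n,"bottle",lo,len(q),q.mean(0).round(4),q.min(0).round(4),q.max(0).round(4))
    p,f=box(sb); m=(p[:,2]>.036)&(p[:,2]<.05)
    q=p[m]; print(n,"stand rim",len(q),q.mean(0).round(4),circ(q[:,:2]),q.min(0).round(4),q.max(0).round(4))
    dark=(d["frame"].max(2)<70).astype(np.uint8); 
    M=np.zeros_like(dark); M[sb[1]:sb[3],sb[0]:sb[2]]=dark[sb[1]:sb[3],sb[0]:sb[2]]
    c=max(cv2.findContours(M,0,1)[0],key=cv2.contourArea); print("bbox",cv2.boundingRect(c))
    # green bench height
    print("bench z",np.median(P[200:215,330:350,2]) if n=="top" else "")
    for y in range(0): pass
d=np.load("top0.npz");P,_=cloud(d)
for b in((360,198,392,240),(405,205,456,262),(218,200,240,222)):
    q=P[b[1]:b[3],b[0]:b[2]].reshape(-1,3); k=q[(q[:,2]>.036)&(q[:,2]<.05)]
    print(b,q[:,2].max(),k.min(0).round(3),k.max(0).round(3))
# everything tall
f=P[:,:,2];
E
python3 - <<'E'
import cv2
f=cv2.imread('pics/top0.png'); cv2.imwrite('pics/crop0.png',cv2.resize(f[190:280,190:350],None,fx=5,fy=5,interpolation=cv2.INTER_CUBIC))
E
```

```text
top bottle 0.02 244 [0.4555 0.2777 0.0723] [0.4284 0.2585 0.0202] [0.4816 0.3157 0.0897]
top bottle 0.09 5 [0.4542 0.2752 0.0935] [0.4454 0.2721 0.0904] [0.4638 0.2795 0.0994]
top bottle 0.1 48 [0.4594 0.2817 0.1078] [0.4491 0.2719 0.1021] [0.4704 0.2944 0.1152]
top bottle 0.118 19 [0.4587 0.2816 0.1296] [0.4535 0.2776 0.118 ] [0.464  0.2865 0.143 ]
top stand rim 303 [ 0.5207 -0.0046  0.0408] (array([ 0.51953026, -0.00342212]), np.float64(0.03958149419009906)) [ 0.4764 -0.0477  0.0361] [0.5638 0.0388 0.0477]
bbox (302, 219, 30, 35)
bench z -0.00026040807234050127
scene bottle 0.02 615 [0.4871 0.3111 0.05  ] [0.4283 0.2544 0.02  ] [0.6987 0.5058 0.09  ]
scene bottle 0.09 31 [0.4533 0.2764 0.095 ] [0.4462 0.2686 0.09  ] [0.4649 0.2863 0.0999]
scene bottle 0.1 55 [0.4551 0.278  0.1078] [0.4454 0.2695 0.1004] [0.4681 0.2907 0.1174]
scene bottle 0.118 29 [0.4575 0.2798 0.1279] [0.4517 0.2754 0.1183] [0.4611 0.2855 0.1398]
scene stand rim 250 [ 0.5214 -0.0024  0.0398] (array([ 0.51715724, -0.00548983]), np.float64(0.04006158439778385)) [ 0.4736 -0.0487  0.0361] [0.5649 0.039  0.0434]
bbox (274, 207, 35, 35)
bench z 
(360, 198, 392, 240) 1.2485536637470995 [ 0.549 -0.199  0.036] [ 0.605 -0.142  0.047]
(405, 205, 456, 262) 1.2485536637470995 [ 0.472 -0.377  0.036] [ 0.583 -0.262  0.049]
(218, 200, 240, 222) 1.2485536637470995 [0.564 0.227 0.036] [0.601 0.25  0.048]
```

View pics/crop0.png

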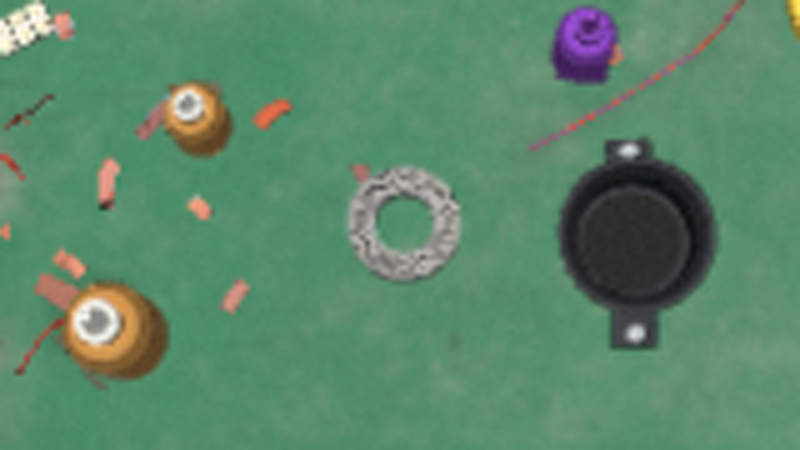

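The crop shows the mid stand's rim centred near top pixel (317,237). The bottle's white cap is near (209,254), with its body running down and to the right. Next I refine both positions.

```bash
cat >> h.py <<'E'
def bearing(d,mask):
    v,u=np.nonzero(mask); o=-d["R"].T@d["t"]
    p=plane(d,np.c_[u,v],0.05)-o; a=np.unwrap(np.arctan2(p[:,1],p[:,0]))
    return o[:2],(np.percentile(a,1)+np.percentile(a,99))/2,a.max()-a.min()
def cross(b1,b2):
    d1,d2=[np.array([np.cos(b[1]),np.sin(b[1])]) for b in(b1,b2)]
    s=np.linalg.solve(np.c_[d1,-d2],b2[0]-b1[0]); return b1[0]+d1*s[0]
def amber(d,b):
    h=cv2.cvtColor(d["frame"],cv2.COLOR_BGR2HSV); m=cv2.inRange(h,(8,110,60),(22,255,255))
    M=np.zeros_like(m); M[b[1]:b[3],b[0]:b[2]]=m[b[1]:b[3],b[0]:b[2]]
    c=max(cv2.findContours(M,0,1)[0],key=cv2.contourArea); M[:]=0; cv2.drawContours(M,[c],-1,255,-1); return M
E
python3 - <<'E'
from h import *
T=dict(np.load("top0.npz"));S=dict(np.load("scene0.npz"))
mt=amber(T,(195,235,236,275)); ms=amber(S,(172,150,206,215))
print(cv2.boundingRect(mt),cv2.boundingRect(ms))
bt,bs=bearing(T,mt),bearing(S,ms); print(bt,bs,"cross",cross(bt,bs))
f=T["frame"].astype(int); w=(f.min(2)>130)&((f.max(2)-f.min(2))<40); w[:243]=0;w[265:]=0;w[:,:200]=0;w[:,222:]=0
v,u=np.nonzero(w); c=cv2.boundingRect(np.c_[u,v].astype(np.int32)); print("cap",c)
uv=(c[0]+c[2]/2-.5,c[1]+c[3]/2-.5)
for z in(.105,.115,.12): print(z,plane(T,uv,z))
# scene-camera silhouette bottom/ stands: floor disc and rim by dark mask
P,_=cloud(T); g=np.zeros(f.shape[:2],np.uint8); g[205:265,295:345]=1
for lo,hi,nm in((.035,.05,"rim"),(-.002,.012,"floor")):
    dark=(f.max(2)<90)&(g>0)&(P[...,2]>lo)&(P[...,2]<hi); q=P[dark]
    m=np.abs(q[:,:2]-[.52,-.0045]); q=q[np.hypot(m[:,0],m[:,1])<(.05 if nm=="rim" else .03)]
    print(nm,len(q),q.mean(0),(q.min(0)+q.max(0))/2,circ(q[:,:2]))
E
```

```text
(203, 247, 20, 18) (172, 169, 26, 40)
(array([0.37046655, 0.09685344]), np.float64(1.1228323108619978), np.float64(0.2287205847811309)) (array([-0.30325719, -0.50654766]), np.float64(0.8071623463123451), np.float64(0.054916425954721126)) cross [0.46724405 0.29824396]
cap (205, 250, 9, 9)
0.105 [[0.45988603 0.28317568 0.105     ]]
0.115 [[0.45910409 0.28154636 0.115     ]]
0.12 [[0.45871312 0.28073169 0.12      ]]
rim 306 [ 0.52089755 -0.00328085  0.04028757] [ 0.52007547 -0.00296351  0.04136281] (array([ 0.51963146, -0.00308054]), np.float64(0.03898454864502009))
floor 340 [ 0.51954106 -0.00435817  0.00626404] [ 0.51987934 -0.00453008  0.0051604 ] (array([ 0.51962938, -0.00431376]), np.float64(0.021181534837242715))
```

Emit:
play_rows --motion '[[[85,-36,-22.5,0,0],[85,-36,-22.5,0,0],[85,-36,-22.5,0,0],[85,-36,-22.5,0,0],[85,-36,-22.5,0,0]]]'

```text
time_s: 0.72
ee_pos: [0.3175, 0.44, 0.248]
tcp_rot: [0.142, 0.99, -0.0, -0.0]
wrist_force: [0.3, 0.0, 0.4]
grip_width: 0.996
grasp_force: 0.0
```

Emit:
play_rows --motion '[[[85,-36,-22.5,0,0],[85,-36,-22.5,0,0],[85,-36,-22.5,0,0],[85,-36,-22.5,0,0],[85,0,0,0,0]]]'

```text
time_s: 1.35
ee_pos: [0.4319, 0.3112, 0.2481]
tcp_rot: [0.145, 0.989, -0.0, 0.0]
wrist_force: [0.2, 0.5, -0.5]
grip_width: 0.992
grasp_force: 0.0
```

Emit:
play_rows --motion '[[[85,-17,-10.5,0,0],[85,-17,-10.5,0,0],[85,0,0,20,0],[85,0,0,20,0],[85,0,0,0,0]]]'

```text
time_s: 1.98
ee_pos: [0.4551, 0.285, 0.2068]
tcp_rot: [0.141, 0.99, -0.001, -0.001]
wrist_force: [-0.1, 1.0, -0.0]
grip_width: 0.999
grasp_force: 0.0
```

Run:
```python
from bench import bot, vision
from h import *
print(bot.get_state()["ee_pos"])
S=vision.snapshot("scene"); np.savez("scene1.npz",**S); f=S["frame"]
cv2.imwrite("pics/s1.png",cv2.resize(f[80:230,120:330],None,fx=3.8,fy=3.8,interpolation=cv2.INTER_CUBIC))
```

```text
[0.45505902 0.2849741  0.20684638]
```

View pics/s1.png

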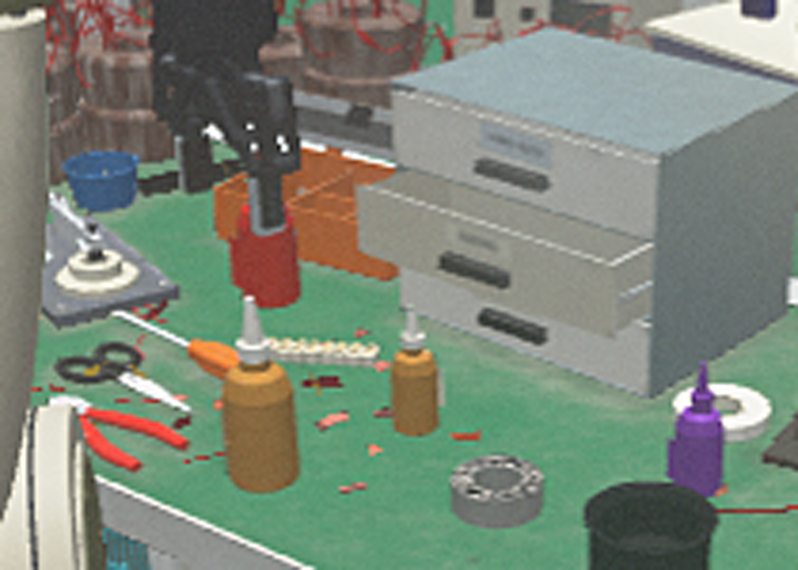

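The crop shows the open gripper above the bottle. The nozzle tip is at crop (249,300) and the body is centred at (261,430). I'll check the estimate against these.

Run:
```python
from h import *
S=np.load("scene1.npz"); rv=cv2.Rodrigues(S["R"])[0]
X=np.array([[.459,.2815,z] for z in(0,.05,.096,.115,.14)]+[[.451,.2735,.115]])
print((cv2.projectPoints(X,rv,S["t"],S["K"],S["distortion"])[0].reshape(-1,2)-[120,80])*3.8)
```

```text
[[262.09418615 474.73803986]
 [256.62816716 412.97806164]
 [251.38060382 353.85295674]
 [249.14856334 328.75330519]
 [246.15164318 295.09825148]
 [249.50524597 335.97508926]]
```

Emit:
play_rows --motion '[[[85,-5.5,-3,0,0],[85,0,0,28,0],[85,0,0,28,0],[85,0,0,20,0],[85,0,0,9,0]]]'

```text
time_s: 2.65
ee_pos: [0.461, 0.2802, 0.123]
tcp_rot: [0.142, 0.99, -0.0, -0.0]
wrist_force: [-0.6, -0.8, 0.1]
grip_width: 0.996
grasp_force: 0.0
```

Emit:
play_rows --motion '[[[85,0,0,0,0],[10,0,0,0,0],[10,0,0,0,0],[10,0,0,0,0],[10,0,0,0,0]]]'

```text
time_s: 3.28
ee_pos: [0.461, 0.2805, 0.1237]
tcp_rot: [0.142, 0.99, 0.0, 0.0]
wrist_force: [-0.1, -0.1, 2.2]
grip_width: 0.263
grasp_force: 58.5
```

Emit:
play_rows --motion '[[[10,0,0,-10,0],[10,0,0,-20,0],[10,0,0,-25,0],[10,0,0,-25,0],[10,0,0,0,0]]]'

```text
time_s: 3.9
ee_pos: [0.4617, 0.2809, 0.2055]
tcp_rot: [0.142, 0.99, 0.001, 0.001]
wrist_force: [0.0, 0.4, -2.2]
grip_width: 0.265
grasp_force: 58.8
```

Run:
```python
from bench import bot, vision
from h import *
s=bot.get_state(); print(s["ee_pos"],s["tcp_rot"],s["wrist_force"],s["grasp_force"],s["grip_width"])
S=vision.snapshot("scene"); f=S["frame"]
cv2.imwrite("pics/s2.png",cv2.resize(f[80:230,120:330],None,fx=3.8,fy=3.8,interpolation=cv2.INTER_CUBIC))
```

```text
[0.4616979  0.28090488 0.20552293] [0.14193742 0.98987378 0.00143725 0.00126293] [ 0.01823085  0.38450583 -2.18441955] 58.809680342674255 0.26466117177117454
```

View pics/s2.png

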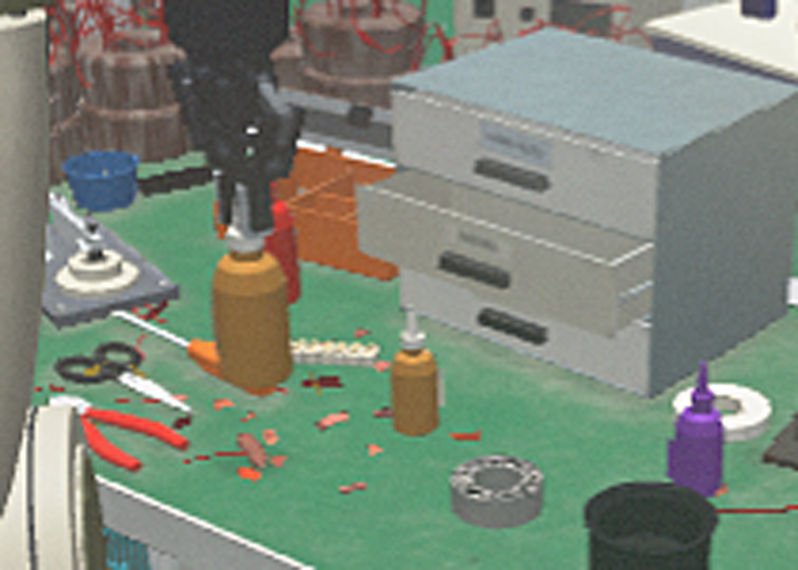

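The bottle hangs upright in the gripper, clear of the bench, with its underside at crop (252,390). Next I carry it to the stand.

Emit:
play_rows --motion '[[[10,-10,-19,0,0],[10,-17,-32,0,0],[10,-17,-32,0,0],[10,-17,-32,0,0],[10,-17,-32,0,0]]]'

```text
time_s: 4.58
ee_pos: [0.494, 0.1145, 0.2023]
tcp_rot: [0.143, 0.99, -0.0, -0.001]
wrist_force: [0.5, 0.7, -0.3]
grip_width: 0.265
grasp_force: 58.8
```

Emit:
play_rows --motion '[[[10,-17,-32,0,0],[10,-17,-32,0,0],[10,-15,-28,0,0],[10,-8,-16,0,0],[10,0,0,0,0]]]'

```text
time_s: 5.2
ee_pos: [0.518, -0.0048, 0.2025]
tcp_rot: [0.144, 0.99, -0.0, -0.001]
wrist_force: [-0.2, -0.2, -1.5]
grip_width: 0.26
grasp_force: 58.8
```

Run:
```python
from bench import bot, vision
from h import *
s=bot.get_state(); print(s["ee_pos"],s["tcp_rot"],s["wrist_force"],s["grasp_force"])
S=vision.snapshot("scene"); T=vision.snapshot("top"); np.savez("scene2.npz",**S); np.savez("top2.npz",**T)
a=cv2.resize(S["frame"][110:250,230:350],None,fx=4,fy=4,interpolation=cv2.INTER_CUBIC)
cv2.imwrite("pics/s3.png",a)
m=amber(S,(250,100,340,240)); print(cv2.boundingRect(m))
P,_=cloud(S); q=P[m>0]; print(q.min(0),q.max(0))
k=[]
for lo in(.09,.11,.13,.15):
    p=q[(q[:,2]>lo)&(q[:,2]<lo+.02)]
    if len(p)>20: print(lo,len(p),circ(p[:,:2]),p.mean(0))
b=bearing(S,m); print(b, "bearing to stand",np.arctan2(-.004-b[0][1],.5196-b[0][0]),"dist",np.hypot(-.004-b[0][1],.5196-b[0][0]))
```

```text
[ 0.51800856 -0.00484533  0.20245898] [ 1.43785960e-01  9.89608466e-01 -4.69068801e-04 -6.79007936e-04] [-0.16521915 -0.20389934 -1.54763343] 58.84733855724335
(281, 169, 21, 39)
[-0.30325719 -0.50654766  0.03073948] [0.7554725  0.11276265 0.63490719]
0.09 142 (array([ 0.51316045, -0.00602046]), np.float64(0.021821984455849007)) [ 0.49951247 -0.01635785  0.09960802]
0.11 138 (array([ 0.51344642, -0.00615624]), np.float64(0.02169613344529731)) [ 0.50009815 -0.01670995  0.12010797]
0.13 150 (array([ 0.51376529, -0.00598375]), np.float64(0.02188464638951116)) [ 0.50011663 -0.01560836  0.14030781]
0.15 181 (array([ 0.50991529, -0.0085968 ]), np.float64(0.0145167783740101)) [ 0.50478035 -0.01161946  0.15932807]
(array([-0.30325719, -0.50654766]), np.float64(0.548831950357854), np.float64(0.0483612381632873)) bearing to stand 0.548275493326712 dist 0.9641826105990619
```

View pics/s3.png

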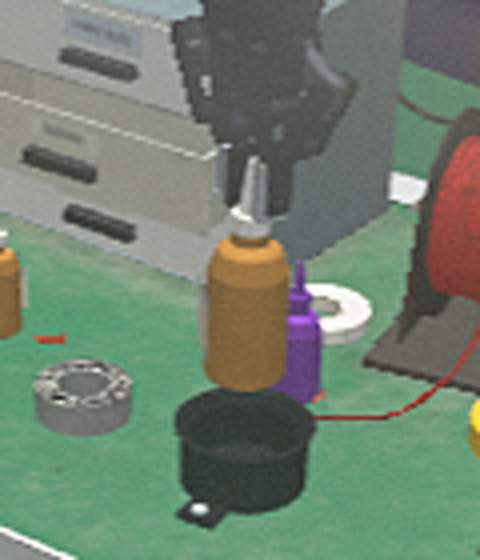

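The bottle hangs straight over the middle stand: body centred at crop (247,310), well mouth at (245,425). The bearing agrees to 0.5 mm. I'll correct about 3 mm in x and lower it.

Emit:
play_rows --motion '[[[10,-2.7,1.3,5,0],[10,0,0,14,0],[10,0,0,14,0],[10,0,0,10,0],[10,0,0,0,0]]]'

```text
time_s: 5.92
ee_pos: [0.5211, -0.0019, 0.1592]
tcp_rot: [0.142, 0.99, -0.0, -0.001]
wrist_force: [0.5, 0.1, -0.2]
grip_width: 0.267
grasp_force: 58.8
```

Emit:
play_rows --motion '[[[10,0,0,8,0],[10,0,0,8,0],[10,0,0,6,0],[10,0,0,3,0],[10,0,0,0,0]]]'

```text
time_s: 6.55
ee_pos: [0.5216, -0.0019, 0.1351]
tcp_rot: [0.142, 0.99, -0.0, -0.0]
wrist_force: [-0.7, 0.3, -1.0]
grip_width: 0.263
grasp_force: 58.8
```

Emit:
play_rows --motion '[[[10,-0.5,-2.2,0,0],[10,0,0,2,0],[10,0,0,1.5,0],[10,0,0,1,0],[10,0,0,0,0]]]'

```text
time_s: 7.18
ee_pos: [0.5215, -0.004, 0.1307]
tcp_rot: [0.142, 0.99, 0.0, -0.0]
wrist_force: [-0.6, -0.8, -0.3]
grip_width: 0.264
grasp_force: 58.8
```

Run:
```python
from bench import bot, vision
from h import *
S=vision.snapshot("scene")
s=bot.get_state(); print(s["time_s"],s["ee_pos"],s["wrist_force"],s["grasp_force"])
m=amber(S,(250,100,340,240)); P,_=cloud(S); q=P[m>0]
for lo in(.05,.07):
    p=q[(q[:,2]>lo)&(q[:,2]<lo+.02)]; print(lo,len(p),circ(p[:,:2]))
b=bearing(S,m); print(b[1],"vs .5483")
```

```text
7.225 [ 0.52151316 -0.00404937  0.13074788] [ 0.54980345  0.43684734 -1.22573023] 58.846421241760254
0.05 131 (array([ 0.51752031, -0.00492353]), np.float64(0.022102778553980944))
0.07 164 (array([ 0.51562629, -0.00590787]), np.float64(0.01888584123154695))
0.5470243287369025 vs .5483
```

Emit:
play_rows --motion '[[[10,0,0,0.5,0],[10,0,0,0.5,0],[10,0,0,0,0],[10,0,0,0,0]]]'

```text
time_s: 7.72
ee_pos: [0.5215, -0.0041, 0.1298]
tcp_rot: [0.142, 0.99, 0.0, -0.0]
wrist_force: [-0.4, -0.1, -1.2]
grip_width: 0.262
grasp_force: 58.8
```

Emit:
play_rows --motion '[[[10,0,0,0.5,0],[10,0,0,0.5,0],[10,0,0,0,0],[10,0,0,0,0]]]'

```text
time_s: 8.22
ee_pos: [0.522, -0.0041, 0.1296]
tcp_rot: [0.142, 0.99, 0.0, 0.001]
wrist_force: [-1.9, 0.1, 8.8]
grip_width: 0.263
grasp_force: 59.9
```

The force rose to 8.8 N at the height expected for the floor, so the bottle is down. I'll release it and back off.

Emit:
play_rows --motion '[[[10,0,0,-0.4,0],[30,0,0,0,0],[60,0,0,0,0],[85,0,0,0,0],[85,0,0,0,0]]]'

```text
time_s: 8.85
ee_pos: [0.5215, -0.0041, 0.1291]
tcp_rot: [0.142, 0.99, 0.0, -0.0]
wrist_force: [-0.2, 0.8, -0.8]
grip_width: 0.962
grasp_force: 0.0
```

Emit:
play_rows --motion '[[[85,0,0,0,0],[85,0,0,-10,0],[85,0,0,-25,0],[85,0,0,-30,0],[85,0,0,-30,0]]]'

```text
time_s: 9.48
ee_pos: [0.5215, -0.0042, 0.2259]
tcp_rot: [0.142, 0.99, 0.0, 0.0]
wrist_force: [0.3, -0.3, 0.8]
grip_width: 0.996
grasp_force: 0.0
```

Run:
```python
from bench import bot, vision
from h import *
S=vision.snapshot("scene"); s=bot.get_state(); print(s["time_s"],s["ee_pos"],s["grip_width"],s["grasp_force"])
m=amber(S,(250,100,340,240)); P,_=cloud(S); q=P[m>0]
for lo in(.05,.07):
    p=q[(q[:,2]>lo)&(q[:,2]<lo+.02)]; print(lo,len(p),circ(p[:,:2]))
print(bearing(S,m)[1],"vs .5483")
cv2.imwrite("pics/s4.png",cv2.resize(S["frame"][110:250,230:350],None,fx=4,fy=4,interpolation=cv2.INTER_CUBIC))
```

```text
9.525 [ 0.52320917 -0.00419476  0.22987456] 0.9952947793388246 0.0
0.05 135 (array([ 0.51820893, -0.00417111]), np.float64(0.02255805858697985))
0.07 172 (array([ 0.51628638, -0.00539977]), np.float64(0.01858742910813887))
0.5472928057349182 vs .5483
```

View pics/s4.png

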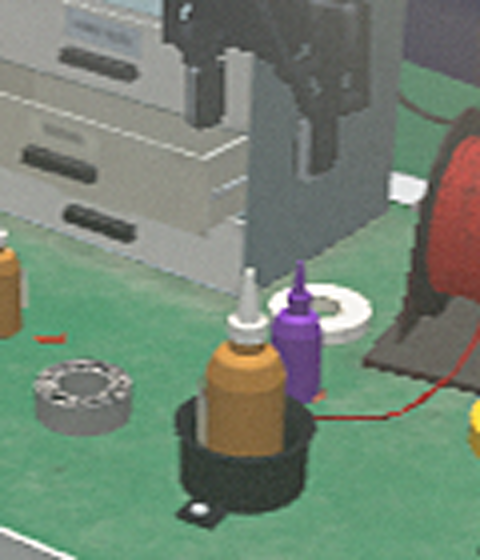

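The bottle stands upright and centred in the middle stand, nozzle tip at crop (249,270) and stand centred at (245,440). The gripper is open and well clear of it.

Emit:
play_rows --motion '[[[85,0,0,0,0],[85,0,0,0,0]]]'

```text
time_s: 9.78
ee_pos: [0.5211, -0.004, 0.2236]
tcp_rot: [0.142, 0.99, -0.0, -0.0]
wrist_force: [-0.3, -0.2, -0.1]
grip_width: 0.999
grasp_force: 0.0
```

```bash
python3 -c "
from bench import bot
print(bot.sign_off())"
```

```text
the job is handed in; nothing more can be done
None
```

The larger amber varnish bottle is standing upright in the middle-sized stand, lowered to the floor before release, and the job was handed in at about 9.8 s (sign-off returned no verdict).

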